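# Empty the serving tray and angle it into the glass case

## Robot

A 6-joint arm with a two-finger parallel gripper is mounted at the origin on the work surface. World frame = base frame: x ahead of the robot, y to its left, z up, the work surface at z = 0. Lengths are in m, angles in rad, forces in N, time in s.
With the tool pointing down it reaches from about 0.15 to 0.775 m from the base axis. Payload 6.1 kg.
Tool frame: the origin (TCP) lies at the very end of the fingers, on their centre line; the grasp point (between the pads) lies 19 mm behind it; z points along the fingers, y is the line along which they close (so a half turn about z gives the same grasp; the last joint's range is limited). The gripper opens to 85 mm and grips with 20 to 120 N. Pads are 22 mm wide; open, the fingers measure 114 mm over their backs; the gripper's body (76 mm by 85 mm) begins 54 mm behind the grasp point. The pads swing forward as they close: fully open they stand 13 mm farther back than shut.
Start: joints at [1.312, 0.126, -0.04, 1.405, 0, 1.571], TCP at [0.134, 0.508, 0.231] pointing down, gripper open.
Joint ranges: [-2.72, 2.72], [-0.95, 1.95], [-1.27, 1.35], [-1.78, 2.02], [-1.46, 1.47], [-3.14, 3.14]. Speed limits (rad/s): [2.39, 2.39, 3.01, 3.14, 3.14, 3.14].

## Interface

Orientations are given as [roll, pitch, yaw] about the fixed x, y, z axes, in that order (R = Rz(yaw) Ry(pitch) Rx(roll)).
In Python, from workcell import manip gives the robot as it stands.
- The arm moves only by the tool step_arm, never from a script. Its argument "targets" is a list of rows, each a list of 2 entries, a list of its own where there are three numbers: the shift along the tool's x, y, z in m, then the turn, a rotation vector about the tool's x, y, z in rad. A call has 1 to 12 rows; each row is the pose to reach, as a shift and turn from the pose commanded when the call began, along the tool's axes at that moment; what a row does not reach only later rows make up. A row lasts 1/10 s, in which the tool goes at most 50 mm and 8.59 degrees, less where a joint would pass 70% of its speed; a pose out of reach is approached as far as the arm can. A call with a gripper value outside its range is refused whole. "fingers" is the closure, from 0 (fully open) to 1 (shut), set as the call begins (left out, the last holds). The fingers move at their own pace and stop on an object; "newtons" is the grip in N (left out, the last holds). Time passes only in rows, so rows that repeat a pose let the fingers close. It gives the time, the measured TCP pose, the force, the opening and the grip force at its end, in the units of the state.
- manip.get_obs(): the state, without advancing time (a new reading comes with each control period).
- manip.capture(name): name is "side" or "top"; returns a dict with "pixels" (384x512x3 uint8, red, green, blue), "z_map" (384x512 float32, m along the optical axis (not along the pixel's ray), 0 where there is no reading), "intrinsics" (3x3 intrinsics, pixels), "camera_from_world" (4x4, takes a point from world to camera coordinates). Camera axes: x right, y up, looking along -z (the intrinsics and any distortion apply to the point x, -y, -z); pixel columns grow to the right and rows downward; lengths in m; the calibration is good to about 2 mm. A picture is of the moment at which its call begins.
- manip.hand_in(): hands the job in; it is judged then, once.
The state is a dict: "time_s": time; "joints": joint angles; "joint_vel": joint speeds; "joint_torque": joint torques, N m; "eef_pos": TCP position; "orientation": TCP orientation; "force": force on the tool from outside, world axes, zero at the start; "ft_torque": the same for the moment, N m; "finger_gap": finger opening in m; "gripper_force": force on a finger pad.
Only numpy, scipy, OpenCV 4.12 (cv2) and the standard library are available. Lean on these libraries where they do the work, as an engineer would, in place of code of your own. Each camera call takes 0.05 s, during which the arm holds its last target. There are 200 camera calls.

## Task

Closing time at the bakery counter: take the long steel tray by its red handle, tip the three leftover rolls off its open end into the wicker basket without touching the rolls, then tilt the empty tray and feed it diagonally, end first, down through the black-rimmed opening in the top of the glass case. The case floor has just been wiped, so finish while still holding the tray by its handle, level and still, entirely inside beneath the glass and touching neither the floor nor the glass. Do not bang the case, and leave the basket where it stands and the other things on the counter alone.

Things in the scene. Friction and masses are not known exactly. Their poses are not given: they have to be found in the camera images.
- tray: long narrow steel tray, 300 mm (its x) by 84 mm (its y), floor 4 mm thick, rims 18 mm high along both sides and across its -x end; open, without a lip, at its +x end. Origin: centre of the underside, z up. About 0.32 kg, balanced under a bridge handle over its middle. Stands on the counter at the start with the rolls on its open half
- tray_grip (a point): middle of the tray's handle, 80 mm above the tray's underside: a red wooden bar along the tray's x, 96 mm long, 14 mm thick (y), 20 mm high (70 to 90 mm above the underside), on thin legs 42 mm either side of the middle. Pinch it from above, fingers closing along the tray's y
- roll0: small round golden bread roll, flat underside, 36 mm across, 28 mm high, about 30 g, rigid; lies loose on the open half of the tray, 60 to 130 mm from the tray's centre. Slides off when the tray leans 30 to 45 degrees. Origin: centre of the underside
- roll1: small round golden bread roll, flat underside, 36 mm across, 28 mm high, about 30 g, rigid; lies loose on the open half of the tray, 60 to 130 mm from the tray's centre. Slides off when the tray leans 30 to 45 degrees. Origin: centre of the underside
- roll2: small round golden bread roll, flat underside, 36 mm across, 28 mm high, about 30 g, rigid; lies loose on the open half of the tray, 60 to 130 mm from the tray's centre. Slides off when the tray leans 30 to 45 degrees. Origin: centre of the underside
- basket: open wicker-brown basket for leftovers, outside 220 mm (its x) by 200 mm (its y), 85 mm high, walls and floor 6 mm thick, loose, 0.7 kg. Origin: centre of the underside
- case: low glass display case fixed on the counter, 240 mm (its x) by 460 mm (its y), 182 mm high. Black base 25 mm thick (its upper face is the case floor), glass walls 5 mm thick, glass top between 174 and 182 mm height with one opening. Inside: 230 by 450 mm, 149 mm high. Origin: centre of the underside
- opening (a point): centre of the black-rimmed rectangular opening in the case's glass top, level with the top of the rim, 182 mm above the counter; the clear opening is 130 mm along the case's x and 230 mm along the case's y (shorter than the tray), centred on the case; axes as the case's
- case_floor (a point): centre of the case's floor, 25 mm above the counter, under the middle of the opening; axes as the case's
- jar: amber glass jar with a wooden lid, 90 mm across, 150 tall; bystander on the counter, leave it alone. Origin: centre of the underside
- syrup: green glass bottle, 66 mm across, 210 tall; bystander on the counter, leave it alone. Origin: centre of the underside
- mug: white mug, 80 mm across, 90 tall; bystander on the counter, leave it alone. Origin: centre of the underside
- napkins: dark steel napkin box, 90 x 120 x 110 mm; bystander on the counter, leave it alone. Origin: centre of the underside
- spatula: kitchen spatula lying flat; origin at the middle of its underside; bystander on the counter, leave it alone
There are look-alikes about, which are no part of the job. What is shaped like the roll2 but pink or turquoise is not meant.

How it is judged:
By the outcome, as a careful person would: the job done as asked, in the order asked, and still so for the second after the job is handed in, while the arm keeps its last pose, push and grip.
It also fails if it takes over 61 s, if anything falls off the work surface, if the arm or the gripper's body presses on something with over 40 N, if the wrist force passes 120 N, or if a joint passes its speed limit or range.

## Working session

There is one attempt and no reset: what is moved stays moved. The work goes in short steps, Python scripts to look and compute and a tool call to move; the robot and the scene stay as the last step left them, time stands still between calls to the robot, and variables do not carry over. Pictures are saved under pics/ and viewed, at most 10 in all, crops included, and the job is handed in when it is done.

Besides the shell and the picture viewer there is one more tool, called after "Emit:" as name(argument=value, ...) on one line, values as JSON. step_arm: Moves the arm, as the interface text tells. Its arguments: {"type":"object","properties":{"targets":{"type":"array","items":{"type":"array"}},"fingers":{"type":"number"},"newtons":{"type":"number"}},"required":["targets"]}

```bash
mkdir -p pics; ls; python3 - <<'E'
from workcell import manip
import cv2,numpy as np
for n in("top","side"):
    c=manip.capture(n); cv2.imwrite(f"pics/{n}0.png",cv2.cvtColor(c["pixels"],cv2.COLOR_RGB2BGR)); np.savez(f"{n}0.npz",**c)
    print(c["intrinsics"],c["camera_from_world"].round(3))
print(manip.get_obs())
E
```

```text
pics
[[458.01324673   0.         257.54809234]
 [  0.         458.01324673 186.23474575]
 [  0.           0.           1.        ]] [[-0.025 -1.    -0.009  0.095]
 [ 0.996 -0.026  0.089 -0.563]
 [-0.089 -0.007  0.996 -1.493]
 [ 0.     0.     0.     1.   ]]
[[461.15159859   0.         251.13350108]
 [  0.         461.15159859 195.02124317]
 [  0.           0.           1.        ]] [[ 0.962 -0.273 -0.017 -0.546]
 [ 0.212  0.703  0.678 -0.276]
 [-0.174 -0.656  0.734 -1.339]
 [ 0.     0.     0.     1.   ]]
{'time_s': 0.1, 'joints': array([ 1.31202086e+00,  1.26366377e-01, -4.04985028e-02,  1.40537646e+00,
        2.52847560e-05,  1.57078448e+00]), 'joint_vel': array([ 0.00011566, -0.00140101,  0.00172296,  0.00258827, -0.00126175,
       -0.00028618]), 'joint_torque': array([ 1.00101348e-03, -4.36907351e+01,  3.53604770e+01,  1.37393651e-02,
       -4.92724462e-05,  1.17650478e-05]), 'eef_pos': array([0.13424893, 0.50718246, 0.23058572]), 'orientation': array([-3.14014764e+00, -2.53018555e-05,  2.88282901e+00]), 'force': array([ 0.01856818, -0.17221812, -0.75440665]), 'ft_torque': array([-0.03512334,  0.00018467, -0.04522863]), 'gripper_force': 0.0, 'finger_gap': 0.08515228881930083}
```

View pics/top0.png

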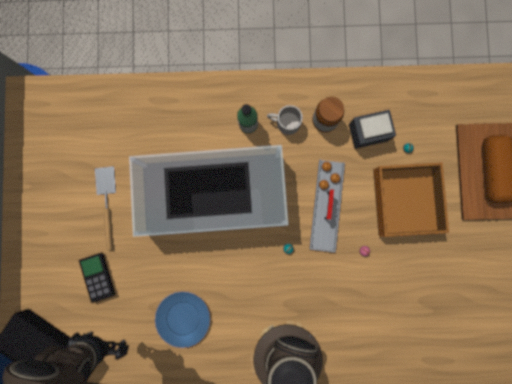

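View pics/side0.png

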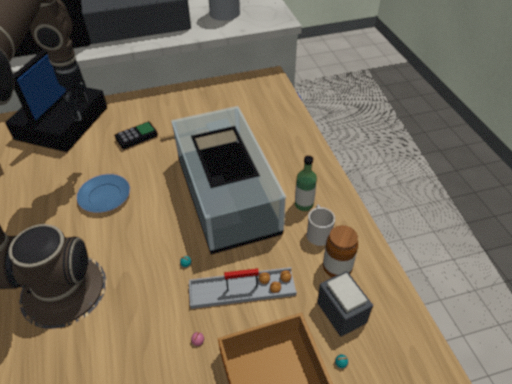

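The top view shows the tray at (327,205) with its rolls at the upper (+x) end near (326,167), (335,179) and (323,186). The red handle is at (331,205), the basket at (410,200), and the case at (208,190) with its opening at (208,190).

Roll candidates:
- **Golden:** the three on the tray. These fit the description.
- **Turquoise:** (289,249) and (409,148). Not meant.
- **Pink:** (365,251). Not meant.

Next I measure positions and confirm this in a crop.

```bash
cat > h.py <<'E'
import numpy as np,cv2
from workcell import manip
def load(n,live=True):
    if live:
        return manip.capture(n)
    return dict(np.load(n+"0.npz"))
def ray(c,uv,z):
    K=c["intrinsics"];T=c["camera_from_world"];uv=np.atleast_2d(uv).astype(float)
    d=np.c_[(uv[:,0]-K[0,2])/K[0,0],-(uv[:,1]-K[1,2])/K[1,1],-np.ones(len(uv))]
    R=T[:3,:3];o=-R.T@T[:3,3];w=d@R
    return o+w*((z-o[2])/w[:,2])[:,None]
def cloud(c):
    h,w=c["z_map"].shape;K=c["intrinsics"];T=c["camera_from_world"]
    u,v=np.meshgrid(np.arange(w),np.arange(h));z=c["z_map"]
    p=np.stack([(u-K[0,2])/K[0,0]*z,-(v-K[1,2])/K[1,1]*z,-z],-1)
    return (p-T[:3,3])@T[:3,:3]
def rect(c,m,z):
    cs,_=cv2.findContours(m.astype(np.uint8),cv2.RETR_EXTERNAL,cv2.CHAIN_APPROX_NONE)
    k=max(cs,key=cv2.contourArea);P=ray(c,k[:,0],z)[:,:2]
    r=cv2.minAreaRect((P*1000).astype(np.float32)); return r
E
python3 - <<'E'
from h import *
c=load("top",False);P=cloud(c);rgb=c["pixels"].astype(int);hsv=cv2.cvtColor(c["pixels"],cv2.COLOR_RGB2HSV).astype(int)
H,S,V=[hsv[...,i] for i in range(3)]
u,v=np.meshgrid(np.arange(512),np.arange(384))
box=lambda a,b,x,y:(u>=a)&(u<=b)&(v>=x)&(v<=y)
red=((H<5)|(H>174))&(S>150)&box(318,345,180,230)
print("red",rect(c,red,.09),np.median(P[red],0).round(3),red.sum())
tr=(S<70)&box(300,355,150,262)&(V>90)
print("tray raw",rect(c,tr,.018),tr.sum(),"floor z",np.median(P[tr],0).round(3))
Z=P[...,2]
bk=box(362,455,155,245)&(Z>.06)&(S>90)
print("basket",rect(c,bk,.085),np.percentile(Z[bk],[5,50,95]).round(3))
cs=box(120,297,135,245)&(Z>.12)
print("case z>",rect(c,cs,.182),np.percentile(Z[cs],[5,50,95]).round(3))
op=box(155,262,152,228)&(V<60)
print("open",rect(c,op,.182),op.sum(),np.percentile(Z[op],[5,50,95]).round(3))
go=(H>8)&(H<22)&(S>150)&(V>120)&box(314,346,158,194)&(Z>.02)
n,l,st,ce=cv2.connectedComponentsWithStats(go.astype(np.uint8))
for i in range(1,n): print("roll",st[i],ce[i].round(1),ray(c,ce[i],.03).round(3))
im=cv2.cvtColor(c["pixels"],cv2.COLOR_RGB2BGR)
a=cv2.resize(im[145:265,290:450],None,fx=4,fy=4,interpolation=cv2.INTER_CUBIC);cv2.imwrite("pics/crop.png",a)
s=cv2.cvtColor(load("side",False)["pixels"],cv2.COLOR_RGB2BGR)
cv2.imwrite("pics/crop2.png",cv2.resize(s[100:320,160:310],None,fx=2.6,fy=2.6,interpolation=cv2.INTER_CUBIC))
for n_,(a1,b1,x1,y1) in dict(syrup=(235,260,100,135),mug=(265,305,100,135),jar=(310,347,92,133),nap=(347,398,105,150)).items():
    m=box(a1,b1,x1,y1)&(Z>.05); print(n_,P[m].min(0).round(2),P[m].max(0).round(2))
E
```

```text
red ((496.82208251953125, -146.79574584960938), (12.423724174499512, 89.76301574707031), 82.8114013671875) [ 0.497 -0.146  0.091] 110
tray raw ((495.77410888671875, -147.48300170898438), (88.01506805419922, 301.41424560546875), 81.71844482421875) 1924 floor z [ 0.474 -0.142  0.006]
basket ((505.8382263183594, -407.35760498046875), (223.89303588867188, 212.09214782714844), 1.9090520143508911) [0.063 0.084 0.092]
case z> ((542.9030151367188, 229.22169494628906), (240.20327758789062, 459.4304504394531), 2.7556676864624023) [0.176 0.181 0.186]
open ((543.8489379882812, 229.28317260742188), (147.65101623535156, 247.8592987060547), 2.8274660110473633) 4088 [0.02  0.027 0.185]
roll [323 163   8   6  39] [326.1 165.6] [[ 0.627 -0.148  0.03 ]]
roll [331 175   8   6  41] [334.6 177.5] [[ 0.587 -0.175  0.03 ]]
roll [320 181   8   7  40] [323.4 183.8] [[ 0.567 -0.137  0.03 ]]
syrup [0.43 0.07 0.05] [0.8  0.14 1.54]
mug [ 0.43 -0.07  0.05] [0.82 0.07 1.54]
jar [ 0.43 -0.2   0.05] [0.83 0.07 1.54]
nap [ 0.43 -0.36  0.05] [0.79 0.07 1.54]
```

View pics/crop.png

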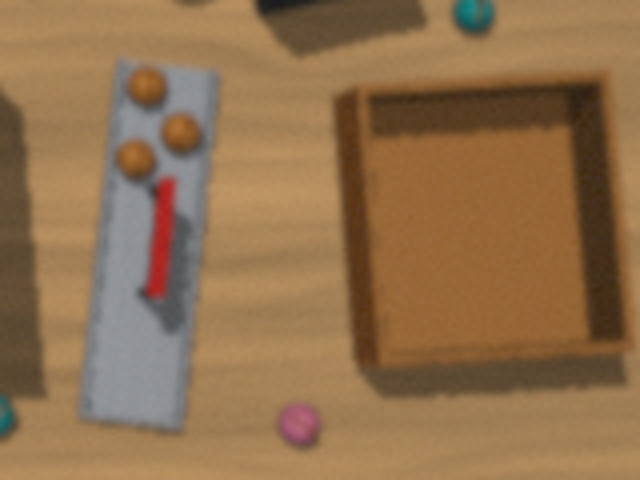

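View pics/crop2.png

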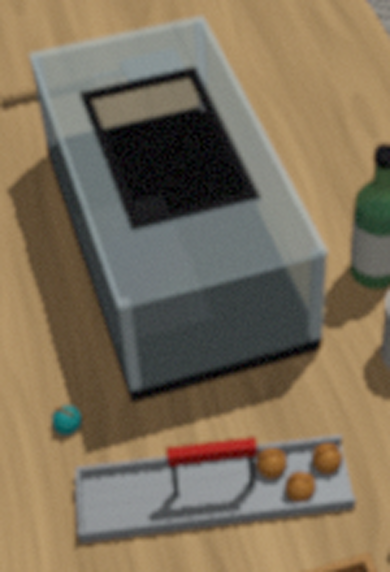

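The crops confirm three golden rolls on the tray's far (+x) half, with that end open. The red bar is centred at about (0.497, -0.147), and the tray yaw is about -8°. The case, opening and basket sizes match what was given. Next is the insertion planning in the vertical plane, plus the first move.

```bash
cat >> h.py <<'E'
from scipy.spatial.transform import Rotation as Ro
def Rtool(yaw,tilt):
    """tray x heading yaw (deg), tool down; tilt deg lowers the +x end"""
    return Ro.from_euler('z',yaw,degrees=True)*Ro.from_euler('y',tilt,degrees=True)*Ro.from_euler('x',180,degrees=True)
def delta(o,grip,yaw,tilt):
    """shift/turn in present tool axes that puts the grasp point at grip"""
    R0=Ro.from_euler('xyz',o["orientation"]);R=Rtool(yaw,tilt)
    tcp=np.array(grip)+R.apply([0,0,.019])
    return R0.inv().apply(tcp-o["eef_pos"]).round(4),(R0.inv()*R).as_rotvec().round(4)
E
cat > plan.py <<'E'
import numpy as np
from scipy.sparse import coo_matrix
from scipy.sparse.csgraph import dijkstra
def fill(a,b,c,d): 
    return np.stack(np.meshgrid(np.linspace(a,b,int((b-a)/4)+2),np.linspace(c,d,int((d-c)/4)+2)),-1).reshape(-1,2)
B=np.r_[fill(-150,150,0,18),fill(-48,48,18,90),fill(-14,14,60,134),fill(-44,44,134,244),fill(-60,60,244,380)]-[0,80]
def clear(Y,z,t):
    c,s=np.cos(np.radians(t)),np.sin(np.radians(t))
    y=Y+c*B[:,0]+s*B[:,1]; h=z-s*B[:,0]+c*B[:,1]
    ay=abs(y); dz=np.maximum(174-h,h-182); dy=115-ay
    slab=np.where((dy>0)&(dz>0),np.hypot(dy,dz),np.maximum(dy,dz))
    slab=np.where(ay>232,np.maximum(slab,ay-232),slab)
    wall=np.where(h<182,np.where(ay<227.5,225-ay,ay-230),99)
    fl=np.where(ay<232,h-25,h)
    return min(slab.min(),wall.min(),fl.min())
Ys=np.arange(-120,121,5);Zs=np.arange(110,401,5);Ts=np.arange(0,56,2.5)
G=np.array([[[clear(Y,z,t) for t in Ts] for z in Zs] for Y in Ys])
idx=np.arange(G.size).reshape(G.shape);I=[];J=[];W=[]
f=lambda g:1/np.maximum(g-3,.5)**1.5
for d in np.ndindex(3,3,3):
    d=np.array(d)-1
    if not d.any(): continue
    a=tuple(slice(max(0,-k),n-max(0,k)) for k,n in zip(d,G.shape));b=tuple(slice(max(0,k),n-max(0,-k)) for k,n in zip(d,G.shape))
    ok=(G[a]>4)&(G[b]>4); I.append(idx[a][ok]);J.append(idx[b][ok]);W.append(np.linalg.norm(d)*(.005+f(G[a][ok])+f(G[b][ok])))
M=coo_matrix((np.concatenate(W),(np.concatenate(I),np.concatenate(J))),shape=(G.size,)*2).tocsr()
ix=lambda Y,z,t:idx[np.abs(Ys-Y).argmin(),np.abs(Zs-z).argmin(),np.abs(Ts-t).argmin()]
D,p=dijkstra(M,indices=ix(0,125,0),return_predecessors=True)
n=ix(-40,390,45);out=[]
while n>=0:
    i=np.unravel_index(n,G.shape);out.append((Ys[i[0]],Zs[i[1]],Ts[i[2]],round(G[i],1)));n=p[n]
for o in out: print(*o)
E
python3 plan.py; python3 - <<'E'
from h import *
o=manip.get_obs();print(delta(o,[.4965,-.147,.2],-8,0))
E
```

```text
-40 390 45.0 99.0
-40 385 45.0 99.0
-40 380 45.0 99.0
-40 375 45.0 99.0
-40 370 45.0 99.0
-40 365 45.0 98.5
-40 360 45.0 96.9
-40 355 45.0 95.4
-40 350 45.0 91.8
-35 345 45.0 88.7
-35 340 45.0 88.1
-35 335 45.0 84.8
-30 330 45.0 82.8
-30 325 45.0 81.2
-25 320 45.0 77.9
-25 315 45.0 77.7
-20 310 45.0 74.1
-20 305 45.0 74.1
-15 300 45.0 71.9
-15 295 45.0 70.6
-10 290 45.0 70.6
-5 285 45.0 69.7
0 280 45.0 68.7
5 275 45.0 68.4
5 270 45.0 67.1
10 265 42.5 65.6
15 260 40.0 60.4
20 255 37.5 55.6
25 250 35.0 51.4
30 245 32.5 47.8
35 240 30.0 44.8
40 235 27.5 38.6
45 235 25.0 35.7
50 235 22.5 30.5
55 235 20.0 25.3
60 235 17.5 20.4
60 235 15.0 17.3
60 235 12.5 13.4
60 230 10.0 13.4
60 230 7.5 12.8
55 225 5.0 14.9
50 220 2.5 15.6
45 215 0.0 21.0
40 210 0.0 26.0
35 205 0.0 31.0
30 200 0.0 36.0
25 195 0.0 41.0
20 190 0.0 46.0
15 185 0.0 51.0
10 180 0.0 56.0
5 175 0.0 61.0
0 170 0.0 65.0
0 165 0.0 60.0
0 160 0.0 55.0
0 155 0.0 50.0
0 150 0.0 45.0
0 145 0.0 40.0
0 140 0.0 35.0
0 135 0.0 30.0
0 130 0.0 25.0
0 125 0.0 20.0
(array([-0.5176, -0.5396,  0.0504]), array([-2.0000e-04,  2.2000e-03,  3.0225e+00]))
```

Emit:
step_arm(targets=[[[-0.518,-0.54,0.0],[0,0,3.02]],[[-0.518,-0.54,0.0],[0,0,3.02]],[[-0.518,-0.54,0.0],[0,0,3.02]],[[-0.518,-0.54,0.0],[0,0,3.02]],[[-0.518,-0.54,0.0],[0,0,3.02]],[[-0.518,-0.54,0.0],[0,0,3.02]],[[-0.518,-0.54,0.0],[0,0,3.02]],[[-0.518,-0.54,0.0],[0,0,3.02]],[[-0.518,-0.54,0.0],[0,0,3.02]],[[-0.518,-0.54,0.0],[0,0,3.02]],[[-0.518,-0.54,0.0],[0,0,3.02]],[[-0.518,-0.54,0.0],[0,0,3.02]]], fingers=0)

```text
time_s: 1.3
eef_pos: [0.4254, -0.0195, 0.2312]
orientation: [3.142, -0.0, 1.076]
force: [1.2, 1.0, -0.5]
finger_gap: 0.0854
gripper_force: 0.0
```

```bash
python3 - <<'E'
from h import *
o=manip.get_obs();print(delta(o,[.4965,-.147,.2],-8,0),o["joints"].round(2))
E
```

```text
(array([-0.0784,  0.1231,  0.0502]), array([-1.0000e-04, -3.0000e-04,  1.2157e+00])) [-0.05 -0.06 -0.23  1.4   0.    2.02]
```

```bash
sed -i "s/Ro.from_euler('x',180,degrees=True)$/Ro.from_euler('zyx',[0,180,0],degrees=True)/" h.py; python3 - <<'E'
from h import *
print(Rtool(-8,0).as_euler('xyz',degrees=True))
o=manip.get_obs();print(delta(o,[.4965,-.147,.2],-8,0),o["joints"].round(2))
E
```

```text
[1.80000000e+02 1.27222187e-14 1.72000000e+02]
(array([-0.0784,  0.1231,  0.0502]), array([ 3.0000e-04, -1.0000e-04, -1.9259e+00])) [-0.05 -0.06 -0.23  1.4   0.    2.02]
```

Emit:
step_arm(targets=[[[-0.078,0.123,0.05],[0,0,-1.926]],[[-0.078,0.123,0.05],[0,0,-1.926]],[[-0.078,0.123,0.05],[0,0,-1.926]],[[-0.078,0.123,0.05],[0,0,-1.926]],[[-0.078,0.123,0.05],[0,0,-1.926]],[[-0.078,0.123,0.05],[0,0,-1.926]],[[-0.078,0.123,0.05],[0,0,-1.926]],[[-0.078,0.123,0.05],[0,0,-1.926]],[[-0.078,0.123,0.05],[0,0,-1.926]],[[-0.078,0.123,0.05],[0,0,-1.926]],[[-0.078,0.123,0.05],[0,0,-1.926]],[[-0.078,0.123,0.05],[0,0,-1.926]]])

```text
time_s: 2.5
eef_pos: [0.4969, -0.1439, 0.1808]
orientation: [-3.142, -0.001, 2.871]
force: [-0.8, 0.2, 0.1]
finger_gap: 0.0856
gripper_force: 0.0
```

Emit:
step_arm(targets=[[[0,0,0],[0,0,-0.12]],[[0,0,0],[0,0,-0.12]]])

```text
time_s: 2.7
eef_pos: [0.4969, -0.1439, 0.1809]
orientation: [3.141, -0.001, 2.985]
force: [-0.0, 0.4, 0.6]
finger_gap: 0.0852
gripper_force: 0.0
```

```bash
python3 - <<'E'
from h import *
o=manip.get_obs();print(delta(o,[.4965,-.147,.08],-8,0),o["joints"].round(2),o["time_s"],o["orientation"])
E
```

```text
(array([-0.0002, -0.0032,  0.1199]), array([ 0.0001, -0.0008, -0.017 ])) [-0.28  0.12 -0.16  1.29  0.   -0.13] 2.7 [ 3.14147971e+00 -8.25351579e-04  2.98492271e+00]
```

Emit:
step_arm(targets=[[[0,-0.003,0.03],[0,0,-0.017]],[[0,-0.003,0.06],[0,0,-0.017]],[[0,-0.003,0.09],[0,0,-0.017]],[[0,-0.003,0.11],[0,0,-0.017]],[[0,-0.003,0.12],[0,0,-0.017]],[[0,-0.003,0.12],[0,0,-0.017]]])

```text
time_s: 3.3
eef_pos: [0.4957, -0.1466, 0.06]
orientation: [3.141, -0.003, 3.0]
force: [0.3, -0.6, -0.3]
finger_gap: 0.0855
gripper_force: 0.0
```

Emit:
step_arm(targets=[[[0,0,0],[0,0,0]],[[0,0,0],[0,0,0]],[[0,0,0],[0,0,0]],[[0,0,0],[0,0,0]],[[0,0,0],[0,0,0]],[[0,0,0],[0,0,0]],[[0,0,0],[0,0,0]]], fingers=1, newtons=110)

```text
time_s: 4.0
eef_pos: [0.4969, -0.1468, 0.0617]
orientation: [3.141, 0.001, 3.002]
force: [0.1, 1.7, 2.9]
finger_gap: 0.0125
gripper_force: 107.2
```

```bash
python3 - <<'E'
from h import *
o=manip.get_obs();print(delta(o,[.4965,-.147,.08],-8,0),o["eef_pos"],o["orientation"],o["force"])
for g in [.12,.22]: print(delta(o,[.4965,-.147,g],-8,0))
E
```

```text
(array([ 0.0004, -0.0002,  0.0007]), array([ 0.0002,  0.0007, -0.0003])) [ 0.49691676 -0.14680764  0.06168534] [3.14134674e+00 6.65577472e-04 3.00170894e+00] [0.07838421 1.74844836 2.89027912]
(array([ 0.0004, -0.0002, -0.0393]), array([ 0.0002,  0.0007, -0.0003]))
(array([ 0.0003, -0.0002, -0.1393]), array([ 0.0002,  0.0007, -0.0003]))
```

Emit:
step_arm(targets=[[[0,0,-0.004],[0,0,0]],[[0,0,-0.014],[0,0,0]],[[0,0,-0.03],[0,0,0]],[[0,0,-0.05],[0,0,0]],[[0,0,-0.07],[0,0,0]],[[0,0,-0.09],[0,0,0]],[[0,0,-0.11],[0,0,0]],[[0,0,-0.13],[0,0,0]],[[0,0,-0.15],[0,0,0]],[[0,0,-0.167],[0,0,0]],[[0,0,-0.177],[0,0,0]],[[0,0,-0.18],[0,0,0]]])

```text
time_s: 5.2
eef_pos: [0.4969, -0.147, 0.2424]
orientation: [-3.141, 0.001, 3.002]
force: [-0.1, 0.2, -4.5]
finger_gap: 0.0126
gripper_force: 107.4
```

```bash
python3 - <<'E'
from h import *
o=manip.get_obs();print(o["force"],o["eef_pos"],o["orientation"])
for f in [.25,.5,.75,1]: print(delta(o,[.4965+.01*f,-.147-.153*f,.26],-8-80*f,0))
for n in("top","side"):
    c=load(n);cv2.imwrite(f"pics/{n}1.png",cv2.cvtColor(c["pixels"],cv2.COLOR_RGB2BGR))
a=cv2.imread("pics/top1.png")[130:280,250:450];b=cv2.imread("pics/side1.png")[180:330,150:350]
cv2.imwrite("pics/m1.png",cv2.resize(np.hstack([a,b]),None,fx=2,fy=2))
E
```

```text
[-0.05904337  0.24749818 -4.47035034] [ 0.49692165 -0.14704452  0.24244523] [-3.14126358e+00  1.30808433e-03  3.00162979e+00]
(array([-0.0074, -0.0375,  0.0015]), array([-1.000e-04,  1.400e-03,  3.487e-01]))
(array([-0.0152, -0.0751,  0.0015]), array([1.000e-04, 1.400e-03, 6.978e-01]))
(array([-0.023 , -0.1126,  0.0015]), array([4.0000e-04, 1.4000e-03, 1.0469e+00]))
(array([-0.0308, -0.1501,  0.0015]), array([6.0000e-04, 1.3000e-03, 1.3959e+00]))
```

View pics/m1.png

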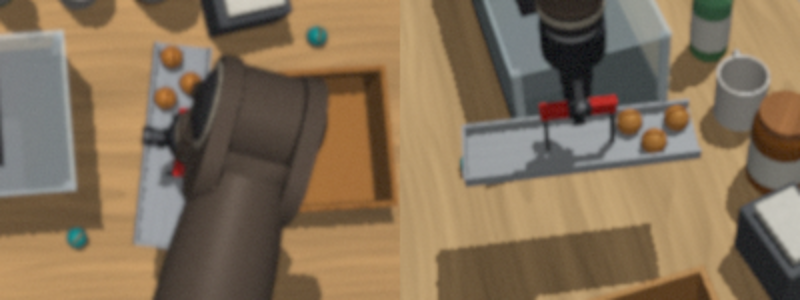

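The tray is lifted level with all three rolls aboard. Rolls in the montage are at (172,57), (190,82) and (165,98). Now I turn it toward the basket.

Emit:
step_arm(targets=[[[0,-0.002,0.001],[0,0,0.02]],[[-0.002,-0.0075,0.001],[0,0,0.07]],[[-0.003,-0.015,0.001],[0,0,0.14]],[[-0.005,-0.024,0.001],[0,0,0.22]],[[-0.007,-0.033,0.001],[0,0,0.307]],[[-0.009,-0.042,0.001],[0,0,0.39]],[[-0.0105,-0.051,0.001],[0,0,0.475]],[[-0.012,-0.06,0.001],[0,0,0.56]],[[-0.014,-0.069,0.001],[0,0,0.642]],[[-0.016,-0.078,0.001],[0,0,0.726]],[[-0.018,-0.087,0.001],[0,0,0.81]],[[-0.02,-0.096,0.001],[0,0,0.893]]])

```text
time_s: 6.5
eef_pos: [0.5026, -0.2451, 0.239]
orientation: [-3.14, -0.002, 2.104]
force: [0.1, -0.7, -3.4]
finger_gap: 0.0125
gripper_force: 107.4
```

```bash
python3 - <<'E'
from h import *
o=manip.get_obs();print(o["force"],o["eef_pos"],o["orientation"],o["joints"].round(2))
print(delta(o,[.5065,-.30,.26],-88,0))
E
```

```text
[ 0.09175345 -0.66614591 -3.36275185] [ 0.50262463 -0.24505579  0.23900451] [-3.14044255e+00 -1.70672132e-03  2.10430843e+00] [-0.45  0.19  0.06  1.44 -0.    0.58]
(array([-0.0493, -0.0246, -0.0021]), array([-0.0016, -0.0014,  0.4986]))
```

Emit:
step_arm(targets=[[[-0.008,-0.004,0],[0,0,0.08]],[[-0.016,-0.008,0],[0,0,0.16]],[[-0.024,-0.012,-0.001],[0,0,0.24]],[[-0.032,-0.016,-0.001],[0,0,0.32]],[[-0.039,-0.02,-0.002],[0,0,0.4]],[[-0.045,-0.023,-0.002],[0,0,0.46]],[[-0.049,-0.0245,-0.002],[0,0,0.495]],[[-0.0495,-0.0245,-0.002],[0,0,0.4986]]])

```text
time_s: 7.3
eef_pos: [0.5072, -0.3001, 0.2413]
orientation: [-3.14, -0.001, 1.609]
force: [-0.2, 0.3, -3.7]
finger_gap: 0.0122
gripper_force: 107.4
```

```bash
python3 - <<'E'
from h import *
o=manip.get_obs();print(o["force"],o["eef_pos"],o["orientation"],o["joints"].round(2))
for t,y,z in [(10,-.302,.256),(20,-.304,.252),(30,-.306,.25),(40,-.315,.25),(52,-.328,.255)]: print(t,delta(o,[.5065,y,z],-88,t))
E
```

```text
[-0.18527652  0.26120283 -3.74329189] [ 0.50717603 -0.30012965  0.24132128] [-3.14038315e+00 -7.92273770e-04  1.60899276e+00] [-0.53  0.25  0.14  1.46  0.    1.  ]
10 (array([ 0.0015, -0.0007,  0.004 ]), array([-0.0015,  0.1737,  0.0032]))
20 (array([ 0.0027, -0.0008,  0.0072]), array([-0.0018,  0.3483,  0.003 ]))
30 (array([ 0.0037, -0.0009,  0.0078]), array([-0.002 ,  0.5228,  0.0029]))
40 (array([-0.0026, -0.0012,  0.0059]), array([-0.0023,  0.6973,  0.0027]))
52 (array([-0.0129, -0.0017, -0.002 ]), array([-0.0026,  0.9068,  0.0025]))
```

Emit:
step_arm(targets=[[[0.001,-0.001,0.002],[0,0.08,0]],[[0.0015,-0.001,0.004],[0,0.17,0]],[[0.002,-0.001,0.005],[0,0.26,0]],[[0.003,-0.001,0.007],[0,0.35,0]],[[0.003,-0.001,0.0075],[0,0.435,0]],[[0.0035,-0.001,0.008],[0,0.52,0]],[[0.001,-0.001,0.007],[0,0.58,0]],[[-0.001,-0.001,0.0065],[0,0.64,0]],[[-0.003,-0.001,0.006],[0,0.7,0]],[[-0.006,-0.001,0.003],[0,0.77,0]],[[-0.01,-0.002,0],[0,0.84,0]],[[-0.013,-0.002,-0.002],[0,0.907,0]]])

```text
time_s: 8.5
eef_pos: [0.4946, -0.2844, 0.2085]
orientation: [3.101, -0.865, 1.611]
force: [2.2, -1.9, 6.0]
finger_gap: 0.0127
gripper_force: 109.4
```

Emit:
step_arm(targets=[[[0,0,0],[0,0,0]],[[0,0,0],[0,0,0]],[[0,0,0],[0,0,0]],[[0,0,0],[0,0,0]],[[0,0,0],[0,0,0]]])

```text
time_s: 9.0
eef_pos: [0.4947, -0.2839, 0.2097]
orientation: [3.103, -0.863, 1.611]
force: [0.3, -0.1, -2.9]
finger_gap: 0.0121
gripper_force: 108.4
```

```bash
python3 - <<'E'
from h import *
o=manip.get_obs();print(o["force"],o["eef_pos"],o["orientation"],o["joints"].round(2))
for n in("top","side"):
    c=load(n);cv2.imwrite(f"pics/{n}2.png",cv2.cvtColor(c["pixels"],cv2.COLOR_RGB2BGR))
a=cv2.imread("pics/top2.png")[100:290,280:480];b=cv2.imread("pics/side2.png")[194:384,150:350]
cv2.imwrite("pics/m2.png",cv2.resize(np.hstack([a,b]),None,fx=2,fy=2))
E
```

```text
[ 0.3292604  -0.0633399  -2.88467399] [ 0.49470157 -0.28389382  0.20972318] [ 3.10270176 -0.86315266  1.61078781] [-0.8   0.71  0.46  2.02  0.56  0.54]
```

View pics/m2.png

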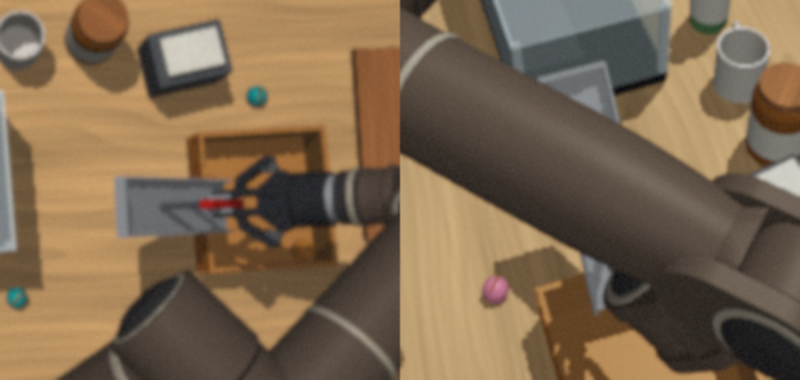

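Tilted to about 49°, open end inside the basket at montage (225,205). The tool force has dropped by roughly the rolls' weight. The gripper hides the rolls, so I lift clear and check.

```bash
python3 - <<'E'
from h import *
o=manip.get_obs()
for g,t in [([.5,-.29,.26],45),([.5,-.23,.36],40),([.5,-.15,.4],40)]: print(delta(o,g,-88,t))
E
```

```text
(array([ 0.0328,  0.006 , -0.0184]), array([ 0.0351, -0.0784,  0.0015]))
(array([ 0.1461,  0.0091, -0.0379]), array([ 3.520e-02, -1.657e-01, -1.000e-04]))
(array([ 0.2285,  0.0109, -0.003 ]), array([ 3.520e-02, -1.657e-01, -1.000e-04]))
```

Emit:
step_arm(targets=[[[0.01,0.002,-0.006],[0.01,-0.025,0]],[[0.033,0.006,-0.018],[0.02,-0.05,0]],[[0.06,0.007,-0.023],[0.035,-0.09,0]],[[0.09,0.008,-0.028],[0.035,-0.12,0]],[[0.12,0.009,-0.034],[0.035,-0.15,0]],[[0.146,0.009,-0.038],[0.035,-0.166,0]],[[0.18,0.01,-0.024],[0.035,-0.166,0]],[[0.21,0.01,-0.011],[0.035,-0.166,0]],[[0.228,0.011,-0.003],[0.035,-0.166,0]],[[0.228,0.011,-0.003],[0.035,-0.166,0]]])

```text
time_s: 10.1
eef_pos: [0.4975, -0.1263, 0.3691]
orientation: [3.117, -0.683, 1.61]
force: [0.2, -0.2, -3.0]
finger_gap: 0.0121
gripper_force: 108.4
```

```bash
python3 - <<'E'
from h import *
o=manip.get_obs();print(o["force"],o["eef_pos"],o["orientation"],o["joints"].round(2))
u=np.array([.049,-.999])
for Y,z,t in [(-40,390,42)]:
    g=[*(np.array([.5435,.229])+Y/1000*u),z/1000];print(g,delta(o,g,-87.2,t))
for n in("top","side"):
    c=load(n);cv2.imwrite(f"pics/{n}3.png",cv2.cvtColor(c["pixels"],cv2.COLOR_RGB2BGR))
a=cv2.imread("pics/top3.png")[100:290,200:480];b=cv2.imread("pics/side3.png")[194:384,150:350]
cv2.imwrite("pics/m3.png",cv2.resize(np.hstack([a,b]),None,fx=1.6,fy=1.6))
E
```

```text
[ 0.22463651 -0.21151766 -2.96517105] [ 0.49749038 -0.12633467  0.36908915] [ 3.11740858 -0.68300663  1.61007217] [-0.56  0.38  0.42  2.02  0.56  0.86]
[np.float64(0.54154), np.float64(0.26896000000000003), 0.39] (array([0.3192, 0.0533, 0.2523]), array([ 0.0304,  0.0501, -0.0067]))
```

View pics/m3.png

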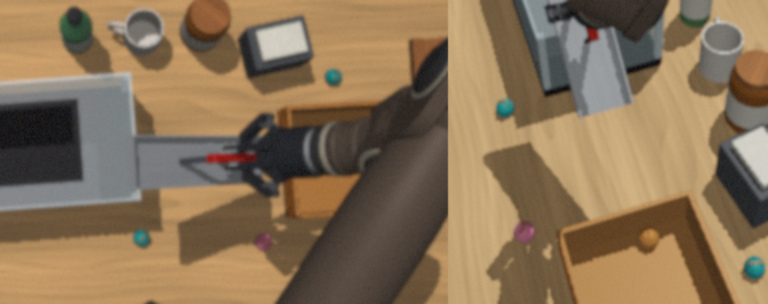

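Empty tray. One roll is visible in the basket at montage (648,238) and none are elsewhere on the counter. I'll recheck once the arm is out of the way. Now to the case.

Emit:
step_arm(targets=[[[0.01,0.002,0.008],[0.01,0.0,0]],[[0.03,0.005,0.024],[0.02,0.01,0]],[[0.06,0.01,0.047],[0.03,0.02,0]],[[0.09,0.015,0.071],[0.03,0.03,0]],[[0.12,0.02,0.095],[0.03,0.03,0]],[[0.15,0.025,0.119],[0.03,0.035,0]],[[0.18,0.03,0.142],[0.03,0.04,0]],[[0.21,0.035,0.166],[0.03,0.045,0]],[[0.24,0.04,0.19],[0.03,0.05,-0.005]],[[0.27,0.045,0.213],[0.03,0.05,-0.007]],[[0.297,0.05,0.235],[0.03,0.05,-0.007]],[[0.319,0.053,0.252],[0.03,0.05,-0.007]]])

```text
time_s: 11.4
eef_pos: [0.5416, 0.2807, 0.3727]
orientation: [-3.133, -0.735, 1.611]
force: [1.0, -0.5, -3.0]
finger_gap: 0.0129
gripper_force: 108.2
```

```bash
cat > nxt.py <<'E'
from h import *
import sys
o=manip.get_obs();print(o["time_s"],o["force"].round(1),o["eef_pos"].round(4),o["orientation"].round(3),o["joints"].round(2))
R=Ro.from_euler('xyz',o["orientation"]);g=o["eef_pos"]-R.apply([0,0,.019]);u=np.array([.049,-.999]);n=np.array([.999,.049])
d=g[:2]-[.5435,.229];print("Y",(d@u*1000).round(1),"lat",(d@n*1000).round(1),"z",(g[2]*1000).round(1),"tilt",np.degrees(-o["orientation"][1]).round(1))
for a in sys.argv[1:]:
    Y,z,t=map(float,a.split(','));s,r=delta(o,[*(np.array([.5435,.229])+Y/1000*u),z/1000],-87.2,t);print(a,s,r)
E
python3 nxt.py -40,390,42
python3 - <<'E'
from h import *
for n in("top","side"):
    c=load(n);cv2.imwrite(f"pics/{n}4.png",cv2.cvtColor(c["pixels"],cv2.COLOR_RGB2BGR))
a=cv2.imread("pics/top4.png")[100:290,100:480];b=cv2.imread("pics/side4.png")[80:384,150:400]
b=cv2.resize(b,None,fx=190/304,fy=190/304)
cv2.imwrite("pics/m4.png",cv2.resize(np.hstack([a,b]),None,fx=1.4,fy=1.4))
c=load("top");hsv=cv2.cvtColor(c["pixels"],cv2.COLOR_RGB2HSV).astype(int);s=hsv[165:235,380:445]
E
```

```text
11.4 [ 1.  -0.5 -3. ] [0.5416 0.2807 0.3727] [-3.133 -0.735  1.611] [0.15 0.18 0.16 1.47 0.73 1.71]
Y -39.0 lat 0.7 z 386.8 tilt 42.1
-40,390,42 [ 0.0028 -0.0006 -0.0017] [-0.0034 -0.0021 -0.0063]
```

View pics/m4.png

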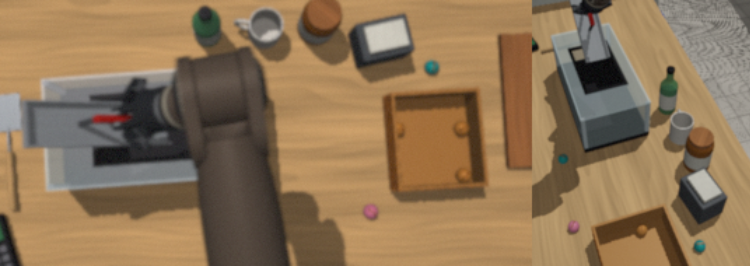

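All three rolls are in the basket: montage (397,130), (460,130) and (463,173). The tray is tilted over the opening. Next I check the tray's real tilt in the grip by a plane fit on the depth.

```bash
python3 - <<'E'
from h import *
c=load("top");P=cloud(c);hsv=cv2.cvtColor(c["pixels"],cv2.COLOR_RGB2HSV).astype(int)
o=manip.get_obs();R=Ro.from_euler('xyz',o["orientation"]);g=o["eef_pos"]-R.apply([0,0,.019])
L=R.inv().apply((P-g).reshape(-1,3)).reshape(P.shape)  # tool frame: x=-tray x, z down to tray
m=(hsv[...,1]<70)&(L[...,2]>.05)&(L[...,2]<.09)&(abs(L[...,1])<.03)&(abs(L[...,0])<.16)
Q=L[m];print(m.sum(),Q.min(0),Q.max(0))
A=np.c_[Q[:,:2],np.ones(len(Q))];k=np.linalg.lstsq(A,Q[:,2],rcond=None)[0];print("slope deg",np.degrees(k[:2]),"z0",k[2])
m2=(hsv[...,1]<70)&(L[...,2]>.045)&(L[...,2]<.095)&(abs(L[...,1])<.06)&(abs(L[...,0])<.19);Q=L[m2]
print("edges",np.percentile(Q[:,0],[.5,99.5]),np.percentile(Q[:,1],[1,99]))
E
python3 nxt.py 5,275,45 30,245,33 50,235,23 60,235,13
```

```text
1442 [-0.15811385 -0.02995816  0.05201134] [0.14524147 0.02995674 0.08955113]
slope deg [2.91445085 0.61287714] z0 0.0756650391791347
edges [-0.15163417  0.14435861] [-0.0440725   0.03881185]
11.6 [-0.7  0.2 -2.9] [0.5413 0.2793 0.3729] [-3.133 -0.735  1.612] [0.15 0.18 0.16 1.47 0.73 1.7 ]
Y -37.6 lat 0.4 z 387.0 tilt 42.1
5,275,45 [-0.1057  0.0005  0.0545] [-0.0034  0.0507 -0.0056]
30,245,33 [-0.1484  0.0008  0.0598] [-0.004  -0.1588 -0.0053]
50,235,23 [-0.1731  0.0009  0.053 ] [-0.0045 -0.3333 -0.0049]
60,235,13 [-0.1836  0.0009  0.0449] [-0.0049 -0.5078 -0.0045]
```

```bash
cat > slip.py <<'E'
from h import *
from scipy.optimize import least_squares
def slip(n):
    c=load(n);P=cloud(c);hsv=cv2.cvtColor(c["pixels"],cv2.COLOR_RGB2HSV).astype(int)
    o=manip.get_obs();R=Ro.from_euler('xyz',o["orientation"]);g=o["eef_pos"]-R.apply([0,0,.019])
    L=R.inv().apply((P-g).reshape(-1,3)).reshape(P.shape)
    m=(hsv[...,1]<70)&(L[...,2]>.06)&(L[...,2]<.092)&(abs(L[...,1])<.034)&(abs(L[...,0])<.14);Q=L[m]
    k=least_squares(lambda k:Q[:,0]*k[0]+Q[:,1]*k[1]+k[2]-Q[:,2],[0,0,.076],loss='cauchy',f_scale=.002).x
    r=Q[:,0]*k[0]+Q[:,1]*k[1]+k[2]-Q[:,2];print(n,len(Q),np.degrees(k[:2]).round(2),k[2].round(4),"mad",np.median(abs(r)).round(4))
slip("top");slip("side")
E
python3 slip.py
```

```text
top 1538 [3.68 0.83] 0.0755 mad 0.0014
side 1395 [ 3.57 -0.29] 0.0751 mad 0.0019
```

```bash
cat > chk.py <<'E'
import re
src=open('plan.py').read().split("Ys=")[0];exec(src)
A=B.copy();W=np.array([(-37,387,38.5),(5,275,40),(30,245,31),(50,235,22),(60,234,13),(58,228,6),(45,215,0),(0,170,0),(0,127,0)],float)
nt=(A[:,1]>10.5)
for p,q in zip(W[:-1],W[1:]):
    r=[]
    for f in np.linspace(0,1,9):
        Y,z,t=p+f*(q-p); B=A[~nt]; a=clear(Y,z,t); B=A[nt]; b=clear(Y,z,t+3.6); r.append(f"{a:.0f}/{b:.0f}")
    print(p,q,*r)
E
python3 chk.py
python3 nxt.py 5,275,43.6 30,245,34.6 50,235,25.6 60,234,16.6
```

```text
[-37.  387.   38.5] [  5. 275.  40.] 97/99 84/99 72/99 62/99 54/99 49/99 47/99 49/99 55/99
[  5. 275.  40.] [ 30. 245.  31.] 55/99 53/99 52/99 50/99 49/97 47/94 46/90 46/87 45/84
[ 30. 245.  31.] [ 50. 235.  22.] 45/84 43/84 40/84 38/83 36/83 35/81 33/79 31/77 30/74
[ 50. 235.  22.] [ 60. 234.  13.] 30/74 28/74 26/73 24/73 21/72 19/72 16/71 14/71 13/70
[ 60. 234.  13.] [ 58. 228.   6.] 13/70 12/70 12/70 12/69 13/69 13/69 14/69 14/69 14/69
[ 58. 228.   6.] [ 45. 215.   0.] 14/69 14/68 15/69 15/69 15/69 16/69 18/69 20/70 21/70
[ 45. 215.   0.] [  0. 170.   0.] 21/70 27/72 32/74 38/77 44/76 49/76 55/76 60/77 65/78
[  0. 170.   0.] [  0. 127.   0.] 65/78 60/76 54/73 49/71 44/70 38/69 33/68 27/68 22/67
11.7 [ 0.6 -0.1 -2.7] [0.5419 0.2783 0.3733] [-3.134 -0.735  1.611] [0.14 0.18 0.16 1.47 0.73 1.7 ]
Y -36.6 lat 0.9 z 387.4 tilt 42.1
5,275,43.6 [-0.1057 -0.      0.0555] [-0.0016  0.0259 -0.0064]
30,245,34.6 [-0.1474  0.0002  0.0608] [-0.0021 -0.1311 -0.0063]
50,235,25.6 [-0.1718  0.0004  0.0542] [-0.0026 -0.2882 -0.0061]
60,234,16.6 [-0.1827  0.0004  0.0471] [-0.0031 -0.4453 -0.0059]
```

Emit:
step_arm(targets=[[[-0.008,0.001,0.004],[0,0.005,0]],[[-0.024,0.002,0.013],[0,0.01,-0.003]],[[-0.044,0.002,0.023],[0,0.015,-0.005]],[[-0.064,0.002,0.034],[0,0.02,-0.006]],[[-0.084,0.002,0.044],[0,0.025,-0.006]],[[-0.098,0.002,0.052],[0,0.026,-0.006]],[[-0.106,0.002,0.0555],[-0.002,0.026,-0.006]],[[-0.118,0.002,0.057],[-0.002,-0.02,-0.006]],[[-0.13,0.002,0.059],[-0.002,-0.065,-0.006]],[[-0.141,0.002,0.06],[-0.002,-0.105,-0.006]],[[-0.147,0.002,0.061],[-0.002,-0.131,-0.006]],[[-0.147,0.002,0.061],[-0.002,-0.131,-0.006]]], newtons=120)

```text
time_s: 12.9
eef_pos: [0.5467, 0.2112, 0.2306]
orientation: [3.139, -0.605, 1.622]
force: [0.5, -0.6, -2.4]
finger_gap: 0.0118
gripper_force: 117.9
```

```bash
python3 nxt.py 40,240,30.1 50,235,25.6 60,234,16.6 58,228,9.6; python3 - <<'E'
from h import *
for n in("top","side"):
    c=load(n);cv2.imwrite(f"pics/{n}5.png",cv2.cvtColor(c["pixels"],cv2.COLOR_RGB2BGR))
a=cv2.imread("pics/top5.png")[120:260,110:310];b=cv2.imread("pics/side5.png")[80:270,150:300];b=cv2.resize(b,(110,140))
cv2.imwrite("pics/m5.png",cv2.resize(np.hstack([a,b]),None,fx=2.5,fy=2.5))
E
```

```text
12.9 [ 0.5 -0.6 -2.4] [0.5467 0.2112 0.2306] [ 3.139 -0.605  1.622] [ 0.08  0.18 -0.09  1.28  0.6   1.61]
Y 28.7 lat 2.3 z 246.2 tilt 34.7
40,240,30.1 [-0.0143 -0.0023 -0.0013] [ 0.0017 -0.0796  0.002 ]
50,235,25.6 [-0.0269 -0.0024 -0.0031] [ 0.0018 -0.1581  0.002 ]
60,234,16.6 [-0.0386 -0.0024 -0.0087] [ 0.0019 -0.3152  0.0018]
58,228,9.6 [-0.0425 -0.0024 -0.0034] [ 0.002  -0.4373  0.0017]
```

View pics/m5.png

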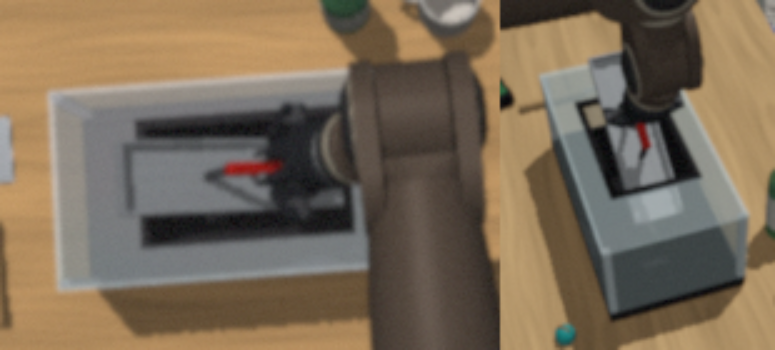

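The tray is centred in the opening: rims at about montage rows 145–215, inside the black rim at 120–245. Its low end is already under the glass. I recheck slip before the tight part.

```bash
python3 slip.py
```

```text
top 1194 [3.58 0.36] 0.075 mad 0.0018
side 938 [3.41 0.64] 0.0748 mad 0.002
```

Emit:
step_arm(targets=[[[-0.007,0,-0.001],[0,-0.04,0]],[[-0.0145,0,-0.0015],[0,-0.08,0]],[[-0.021,0,-0.002],[0,-0.12,0]],[[-0.027,0,-0.003],[0,-0.158,0]],[[-0.031,0,-0.005],[0,-0.21,0]],[[-0.035,0,-0.007],[0,-0.265,0]],[[-0.0385,0,-0.0087],[0,-0.315,0]],[[-0.04,0,-0.007],[0,-0.355,0]],[[-0.0415,0,-0.005],[0,-0.4,0]],[[-0.0425,0,-0.0034],[0,-0.437,0]],[[-0.0425,0,-0.0034],[0,-0.437,0]]])

```text
time_s: 14.2
eef_pos: [0.5483, 0.1754, 0.2091]
orientation: [3.14, -0.169, 1.622]
force: [-0.5, -0.2, -3.3]
finger_gap: 0.0121
gripper_force: 117.8
```

```bash
python3 nxt.py 45,215,3.5 0,170,3.5 0,127,3.5
```

```text
14.2 [-0.5 -0.2 -3.3] [0.5483 0.1754 0.2091] [ 3.14  -0.169  1.622] [ 0.22  0.19 -0.02  1.33  0.17  1.75]
Y 57.0 lat 2.1 z 227.8 tilt 9.7
45,215,3.5 [ 0.0076 -0.0021  0.0145] [ 0.0016 -0.1077  0.0024]
0,170,3.5 [ 0.0444 -0.0021  0.0664] [ 0.0016 -0.1077  0.0024]
0,127,3.5 [ 0.0372 -0.0022  0.1088] [ 0.0016 -0.1077  0.0024]
```

No contact. I level, centre and lower it.

Emit:
step_arm(targets=[[[0.002,0,0.005],[0,-0.036,0]],[[0.005,0,0.01],[0,-0.072,0]],[[0.0076,0,0.0145],[0,-0.108,0]],[[0.016,0,0.026],[0,-0.108,0]],[[0.025,0,0.039],[0,-0.108,0]],[[0.035,0,0.053],[0,-0.108,0]],[[0.0445,0,0.066],[0.001,-0.108,0.002]],[[0.042,0,0.08],[0.001,-0.108,0.002]],[[0.039,0,0.095],[0.001,-0.108,0.002]],[[0.0375,0,0.106],[0.001,-0.108,0.002]],[[0.037,0,0.109],[0.001,-0.108,0.002]],[[0.037,0,0.109],[0.001,-0.108,0.002]]])

```text
time_s: 15.4
eef_pos: [0.5456, 0.229, 0.1071]
orientation: [-3.141, -0.06, 1.619]
force: [-0.3, 0.8, -2.7]
finger_gap: 0.012
gripper_force: 117.7
```

```bash
python3 nxt.py 0,127,3.5; python3 slip.py;  python3 - <<'E'
from h import *
for n in("top","side"):
    c=load(n);cv2.imwrite(f"pics/{n}6.png",cv2.cvtColor(c["pixels"],cv2.COLOR_RGB2BGR))
a=cv2.imread("pics/top6.png")[120:260,110:310];b=cv2.imread("pics/side6.png")[100:250,160:300]
b=cv2.resize(b,(187,200));a=cv2.resize(a,(286,200))
cv2.imwrite("pics/m6.png",cv2.resize(np.hstack([a,b]),None,fx=1.65,fy=1.65,interpolation=cv2.INTER_CUBIC))
E
```

```text
15.4 [-0.3  0.8 -2.7] [0.5456 0.229  0.1071] [-3.141 -0.06   1.619] [ 0.37  0.26 -0.15  1.14  0.06  1.89]
Y 1.3 lat 2.1 z 126.1 tilt 3.4
0,127,3.5 [ 0.0013 -0.0021 -0.0009] [-0.0002  0.0015 -0.0011]
top 509 [3.57 0.55] 0.0767 mad 0.0024
side 225 [ 3.74 -1.1 ] 0.0745 mad 0.002
```

View pics/m6.png

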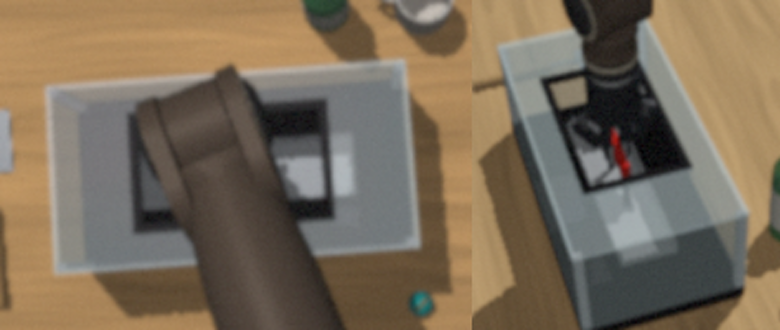

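The tray hangs inside the case under the glass, seen through it at about (345,165). It sits centred below the opening and reads level within about 0.2°. I make a tiny settling correction and check the basket before handing in.

Emit:
step_arm(targets=[[[0,0,0],[0,0.002,0]],[[0,0,0],[0,0.002,0]],[[0,0,0],[0,0.002,0]],[[0,0,0],[0,0.002,0]],[[0,0,0],[0,0.002,0]],[[0,0,0],[0,0.002,0]]])

```text
time_s: 16.2
eef_pos: [0.5459, 0.2289, 0.1077]
orientation: [3.141, -0.062, 1.619]
force: [0.4, -0.4, -2.4]
finger_gap: 0.0123
gripper_force: 117.7
```

```bash
python3 nxt.py; python3 - <<'E'
from h import *
c=load("top");P=cloud(c);S=cv2.cvtColor(c["pixels"],cv2.COLOR_RGB2HSV)[...,1]
u,v=np.meshgrid(np.arange(512),np.arange(384))
print(rect(c,(u>362)&(u<455)&(v>155)&(v<245)&(P[...,2]>.06)&(S>90),.085))
print(manip.hand_in())
E
```

```text
16.2 [ 0.4 -0.4 -2.4] [0.5459 0.2289 0.1077] [ 3.141 -0.062  1.619] [ 0.37  0.26 -0.15  1.14  0.06  1.89]
Y 1.4 lat 2.4 z 126.7 tilt 3.5
((505.84686279296875, -407.6167907714844), (223.89303588867188, 211.57345581054688), 1.9090520143508911)
the job is handed in; nothing more can be done
None
```

I handed the job in at about 16 s: the three rolls are in the basket, the basket has not moved, and the empty tray is held level by its handle inside the case, about 20 mm above the floor, with no contact seen; no verdict came back.

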